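Put the plate-reading kit away on the lab bench

ROBOT

A 6-joint arm with a two-finger parallel gripper is mounted at the origin on the work surface. World frame = base frame: x ahead of the robot, y to its left, z up, the work surface at z = 0. Lengths are in m, angles in degrees, forces in N, time in s.
With the tool pointing down it reaches from about 0.3 to 0.75 m from the base axis. Payload 8.5 kg.
Tool frame: the origin (TCP) lies midway between the tips of the shut fingers; the grasp point (between the pads) lies 19 mm behind it; z points along the fingers, y is the line along which they close (so a half turn about z gives the same grasp; the last joint's range is limited). The gripper opens to 85 mm and grips with 20 to 120 N. Pads are 22 mm wide; open, the fingers measure 114 mm over their backs; the gripper's body (76 mm by 85 mm) begins 54 mm behind the grasp point. The pads swing forward as they close: fully open they stand 13 mm farther back than shut.
Start: joints at [-85.674, 21.807, 74.336, -0, 83.858, -12.336], TCP at [0.158, -0.527, 0.231] pointing down, gripper open.
Joint ranges: [-178.18, 178.18], [-50.72, 133.34], [12.68, 142.11], [-81.47, 261.47], [9.98, 163.14], [-165.26, 165.26]. Speed limits (degrees/s): [136.94, 136.94, 180, 180, 180, 180].

INTERFACE

Orientations are given as a 3x3 rotation matrix whose columns are the frame's x, y, z axes.
In Python, from rig import env, get_image, close_job gives the robot as it stands.
- The arm moves only by the tool step_arm, never from a script. Its argument "targets" is a list of rows, each a list of 2 entries, a list of its own where there are three numbers: the shift along the tool's x, y, z as a fraction of full scale, then the turn, a rotation vector about the tool's x, y, z as a fraction of full scale. In form: [[[x, y, z], [wx, wy, wz]], ...]. A call has 1 to 10 rows; each row is the pose to reach, as a shift and turn from the pose commanded when the call began, along the tool's axes at that moment; what a row does not reach only later rows make up. Full scale, the value 1, is 0.3 m for a shift and 45 degrees for a turn. A row lasts 1/12 s, in which the tool goes at most 41.7 mm and 7.16 degrees, less where a joint would pass 70% of its speed; a pose out of reach is approached as far as the arm can. A call with a number of a shift or a turn outside -1 to 1 is refused whole. A call with a gripper value outside its range is refused whole. "jaw" is the finger opening in mm, from 0 to 85.4, set as the call begins (left out, the last holds). The fingers move at their own pace and stop on an object; "grip_force" is the grip in N (left out, the last holds). Time passes only in rows, so rows that repeat a pose let the fingers close. It gives the time, the measured TCP pose, the force, the opening and the grip force at its end, in the units of the state.
- env.observe(): the state, without advancing time (a new reading comes with each control period).
- get_image(name): name is "scene" or "top" or "wrist"; returns a dict with "img" (400x640x3 uint8, red, green, blue), "z_map" (400x640 float32, m along the optical axis (not along the pixel's ray), 0 where there is no reading), "intrinsics" (3x3 intrinsics, pixels), "rvec" (rotation vector, rad) and "tvec" (3), from world to camera coordinates, as OpenCV has them. Camera axes: x right, y down, z forward; pixel columns grow to the right and rows downward; lengths in m; the calibration is good to about 2 mm. A picture is of the moment at which its call begins.
- close_job(): hands the job in; it is judged then, once.
The state is a dict: "time_s": time; "q": joint angles; "qvel": joint speeds; "joint_efforts": joint torques, N m; "position": TCP position; "tool_rot": TCP orientation; "ft_force": force on the tool from outside, world axes, zero at the start; "wrist_torque": the same for the moment, N m; "grip_width": finger opening in m; "gripper_force": force on a finger pad.
Only numpy, scipy, OpenCV 4.12 (cv2) and the standard library are available. Lean on these libraries where they do the work, as an engineer would, in place of code of your own. Each camera call takes 0.05 s, during which the arm holds its last target. There are 200 camera calls.

TASK

Clear up after plate reading: put each of the two closed culture dishes in the round dark steel stand of its own size, lay the slide box flat in the oblong dark steel tray, and stand the loose test-strip tube upright in the empty cell of the two-cell tube box. Set the dishes down gently rather than dropping them, and leave the amber bottle and the tube that is already in the box where they are.

Things in the scene. Friction and masses are not known exactly. Their poses are not given: they have to be found in the camera images.
- dish_large: Loose closed Petri dish with honey-coloured agar and clear lid, a flat disc 60 mm in diameter and 16 mm high, lying flat on the bench. Origin at the centre of its underside, z up through the lid. About 35 g; grip it across its diameter.
- dish_small: Loose closed Petri dish like the other but only 35 mm in diameter and 14 mm high, lying flat on the bench. Origin at the centre of its underside, z up. About 15 g.
- strip_tube: Loose white test-strip tube standing upright on the bench by itself: cylinder 30 mm in diameter and 80 mm high, white cap on top, pale band around it. Origin at the centre of its underside, z up to the cap. About 35 g.
- slide_box: Loose closed grey microscope-slide box with a dark seam and a paper label on top, lying flat: 80 mm along its x, 30 mm along its y, 26 mm high. Origin at the centre of its underside, z up. About 60 g. Either way round in its tray is right.
- stand_large: Fixed round dark steel dish stand for the 60 mm dish: outer diameter 88 mm, low rim 6 mm high and 4 mm wide, inner diameter 80 mm, inner floor 3 mm above the bench. Origin at the centre of its underside (bench level), z up.
- stand_small: Fixed round dark steel dish stand for the 35 mm dish: outer diameter 63 mm, low rim 6 mm high and 4 mm wide, inner diameter 55 mm, inner floor 3 mm above the bench. Origin at the centre of its underside (bench level), z up.
- tube_rack: Fixed white open box, one divider, two tube cells: outside 56 mm along x, 108 mm along y, 40 mm high; walls and divider 4 mm thick, of equal height; floor 4 mm above the bench; each cell 48 by 48 mm. Origin: centre of underside (bench level), z up. Empty cell centred 26 mm towards the box's +y; the cell 26 mm towards -y holds a tube: fingers closing along the box's x clear it.
- slide_tray: Fixed oblong dark steel tray for the slide box: outside 108 mm along its x, 58 mm along its y, rim 9 mm high, walls 4 mm thick (inside 100 by 50 mm), inner floor 4 mm above the bench. Origin at the centre of its underside (bench level), z up.
- stored_tube: A second tube of exactly the same make (30 mm diameter, 80 mm high), already standing loose in the -y cell of the tube box, its top 84 mm above the bench. Origin at the centre of its underside, z up. To be left where it is.
- amber_bottle: Loose amber glass bottle, white cap, paper label, 38 mm in diameter, 75 mm high, upright among the things. Origin: centre of its underside, z up. Leave it where it is. (A black rubber bung 30 mm wide, 26 mm high, and a glass vial 26 mm wide, 45 mm high, also stand about 0.57 m from the base axis; no part in the job.)
Things that resemble listed ones, but are neither listed nor needed, are in the scene too. Leave any brown, green or pink look-alike of the dish_large alone.

How it is judged (in metres and radians):
At the end, for the whole second after the job is handed in: Each dish flat on its stand's floor (centre within 13 mm), slide box flat in its tray (15 mm), loose tube upright on the floor of the empty cell (12 mm), the other tube still so in its own; tilts under 0.1 rad, bottle within 30 mm of its start and upright; all released and at rest (horizontal distance between dish_large and stand_large below 0.013 m and z of dish_large in the frame of stand_large below 0.0045 m and angle between each of dish_large, dish_small, slide_box, strip_tube, stored_tube, amber_bottle's own z axis and vertical below 0.1 rad and horizontal distance between dish_small and stand_small below 0.013 m and z of dish_small in the frame of stand_small below 0.0045 m and horizontal distance between slide_box and slide_tray below 0.015 m and z of slide_box in the frame of slide_tray below 0.0055 m and x of strip_tube in the frame of tube_rack between -0.012 and 0.012 m and y of strip_tube in the frame of tube_rack between 0.014 and 0.038 m and z of each of strip_tube, stored_tube in the frame of tube_rack below 0.009 m and x of stored_tube in the frame of tube_rack between -0.012 and 0.012 m and y of stored_tube in the frame of tube_rack between -0.038 and -0.014 m and linear speed of each of dish_large, dish_small, strip_tube, slide_box below 0.02 m/s and distance of amber_bottle from where it was at the start of the episode below 0.03 m); the robot touches nothing.
It fails at once if the large dish is dropped from more than about 13 mm, or knocked flying (faster than 0.5 m/s while not held) (linear speed of dish_large above 0.5 m/s and contact force between dish_large and the fingers below 0.05 N).
It fails at once if the small dish is dropped from more than about 13 mm, or knocked flying (faster than 0.5 m/s while not held) (linear speed of dish_small above 0.5 m/s and contact force between dish_small and the fingers below 0.05 N).
It fails at once if the amber bottle is shoved more than 30 mm or tipped (distance of amber_bottle from where it was at the start of the episode above 0.03 m or angle between amber_bottle's own z axis and vertical above 0.4 rad).
It fails at once if the tube already in the box is pulled out of its cell (z of stored_tube in the frame of tube_rack above 0.03 m).
It also fails if it takes over 120 s, if anything falls off the work surface, if the arm or the gripper's body presses on something with over 40 N, if the wrist force passes 120 N, or if a joint passes its speed limit or range.

## Working session

There is one attempt and no reset: what is moved stays moved. The work goes in short steps, Python scripts to look and compute and a tool call to move; the robot and the scene stay as the last step left them, time stands still between calls to the robot, and variables do not carry over. Pictures are saved under pics/ and viewed, at most 14 in all, crops included, and the job is handed in when it is done.

Besides the shell and the picture viewer there is one more tool, called by a JSON object that holds its "api" and its "payload", one argument or row to a line. step_arm: Moves the arm, as the interface text tells. Its arguments: {"type":"object","properties":{"targets":{"type":"array","items":{"type":"array"}},"jaw":{"type":"number"},"grip_force":{"type":"number"}},"required":["targets"]}

```bash
mkdir -p pics; ls
python3 - <<'E'
from rig import env,get_image
import cv2,numpy as np
print(env.observe())
for n in("top","scene"):
    d=get_image(n); np.savez(f"pics/{n}0.npz",**d); cv2.imwrite(f"pics/{n}0.png",d["img"][:,:,::-1])
    R=cv2.Rodrigues(d["rvec"])[0]; print(n,d["intrinsics"],-R.T@d["tvec"].ravel(),R)
E
```

```text
pics
{'time_s': 0.0, 'q': array([-8.56739581e+01,  2.18414605e+01,  7.43865959e+01,  1.70960844e-03,
        8.38571603e+01, -1.23367016e+01]), 'qvel': array([ 0.01573393, -0.01105238,  0.04567269,  0.02551966, -0.13547621,
       -0.0148061 ]), 'joint_efforts': array([ 5.19797177e-04, -4.48466599e+01, -2.31278729e+01, -1.79306971e-04,
        4.75742723e-03,  2.41099855e-05]), 'position': array([ 0.15767944, -0.52660123,  0.23069652]), 'tool_rot': array([[ 9.58010084e-01,  2.86734497e-01, -8.26083992e-05],
       [ 2.86734299e-01, -9.58008995e-01,  1.48531233e-03],
       [ 3.46750695e-04, -1.44663085e-03, -9.99998894e-01]]), 'ft_force': array([ 0.71617055, -0.18810793,  0.35318485]), 'wrist_torque': array([-0.03158971, -0.05118746,  0.07402706]), 'gripper_force': 0.0, 'grip_width': 0.08498718515516898}
top [[396.43151077   0.         314.09186055]
 [  0.         396.43151077 198.94877925]
 [  0.           0.           1.        ]] [ 0.30045259 -0.0077309   1.2105293 ] [[-0.01799788 -0.99983293  0.00319112]
 [-0.98805068  0.01729697 -0.15315569]
 [ 0.1530749  -0.00590947 -0.98819692]]
scene [[468.14640657   0.         323.97040428]
 [  0.         468.14640657 198.51786781]
 [  0.           0.           1.        ]] [ 0.89463158 -0.76586983  0.96765842] [[ 0.8858      0.46403492  0.00547325]
 [ 0.34396527 -0.64858952 -0.67898419]
 [-0.31152248  0.60332681 -0.73413249]]
```

View pics/top0.png

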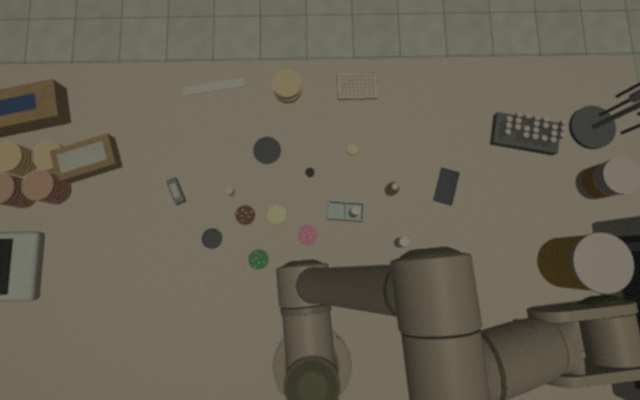

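View pics/scene0.png

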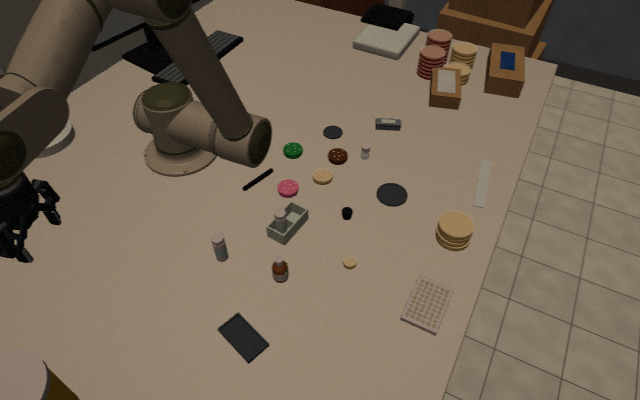

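The top view shows large dish (277,214), small dish (353,149), loose tube (403,242), slide box (176,191), stand_large (267,150), stand_small (212,238), rack (345,211) with the stored tube at its right end, tray (446,186) and bottle (392,188). The scene view agrees; the brown, green and pink dishes are look-alikes.

```bash
cat > h.py <<'E'
import numpy as np,cv2
def cam(d):
    R=cv2.Rodrigues(d["rvec"])[0]; return R,-R.T@d["tvec"].ravel(),np.array(d["intrinsics"])
def ray(d,uv,z):
    R,C,K=cam(d); uv=np.atleast_2d(uv).astype(float)
    v=np.c_[uv,np.ones(len(uv))]@np.linalg.inv(K).T@R
    return C+v*((z-C[2])/v[:,2])[:,None]
def cloud(d):
    R,C,K=cam(d); h,w=d["z_map"].shape
    u,v=np.meshgrid(np.arange(w),np.arange(h))
    p=np.stack([u,v,np.ones_like(u)],-1)@np.linalg.inv(K).T*d["z_map"][...,None]
    return p@R+C
def fg(d,uv,r,th=22):
    lab=cv2.cvtColor(d["img"],cv2.COLOR_RGB2LAB).astype(float)
    u,v=uv; w=lab[v-r:v+r+1,u-r:u+r+1]
    bg=np.median(np.r_[w[0],w[-1],w[:,0],w[:,-1]],0)
    m=np.zeros(lab.shape[:2],np.uint8); m[v-r:v+r+1,u-r:u+r+1]=np.linalg.norm(w-bg,axis=2)>th
    n,l,s,c=cv2.connectedComponentsWithStats(m)
    k=1+np.argmax(s[1:,4]) if n>1 else 0
    return (l==k).astype(np.uint8)
E
python3 - <<'E'
from h import *
T=dict(np.load("pics/top0.npz")); S=dict(np.load("pics/scene0.npz"))
P={"top":cloud(T),"scene":cloud(S)}
seeds={"top":dict(dl=(277,214,14,.014),ds=(353,149,11,.012),tube=(403,242,11,.08),box=(176,191,18,.026),sl=(267,150,19,.006),ss=(212,238,15,.006),rack=(345,211,23,.04),tray=(446,186,24,.009),bottle=(392,188,12,.075)),
"scene":dict(dl=(322,176,14,.014),ds=(350,262,11,.012),tube=(220,248,17,.08),box=(388,125,16,.026),sl=(392,195,20,.006),ss=(333,132,13,.006),rack=(287,224,26,.04),tray=(243,337,32,.009),bottle=(280,270,16,.075))}
for n,d in(("top",T),("scene",S)):
  for k,(u,v,r,z) in seeds[n].items():
    m=fg(d,(u,v),r,14); p=P[n][m>0]; p=p[np.abs(p[:,2])<.2]
    hi=p[p[:,2]>.65*z] if z>.02 else p
    if k=="rack": hi=p[(p[:,2]>.033)&(p[:,2]<.046)]
    c=max(cv2.findContours(m,0,cv2.CHAIN_APPROX_NONE)[0],key=len)[:,0]
    q=ray(d,c,z if k not in("tube","bottle") else 0)[:,:2]
    print(n,k,m.sum(),"zmax %.3f"%np.percentile(p[:,2],97),"ray ctr",np.round(q.mean(0),4),"rect",[np.round(x,3) for x in cv2.minAreaRect(q.astype(np.float32))],
      "cloud",[np.round(x,3) for x in cv2.minAreaRect(hi[:,:2].astype(np.float32))] if len(hi)>3 else None)
a=cv2.resize(T["img"][120:280,160:480],None,fx=2.5,fy=2.5,interpolation=cv2.INTER_CUBIC)[:,:,::-1]
cv2.imwrite("pics/topc.png",np.clip(a*1.6,0,255).astype(np.uint8))
E
```

```text
top dl 232 zmax 0.020 ray ctr [0.4415 0.1008] rect [array([0.441, 0.101]), array([0.05 , 0.051]), np.float64(44.449)] cloud [array([0.441, 0.101]), array([0.05 , 0.051]), np.float64(44.288)]
top ds 14 zmax 0.017 ray ctr [ 0.6456 -0.1399] rect [array([ 0.645, -0.14 ]), array([0.022, 0.01 ]), np.float64(28.533)] cloud [array([ 0.644, -0.14 ]), array([0.021, 0.011]), np.float64(29.064)]
top tube 103 zmax 0.082 ray ctr [ 0.3509 -0.2745] rect [array([ 0.351, -0.275]), array([0.046, 0.03 ]), np.float64(88.975)] cloud [array([ 0.351, -0.264]), array([0.025, 0.02 ]), np.float64(38.229)]
top box 251 zmax 0.030 ray ctr [0.5164 0.4036] rect [array([0.517, 0.403]), array([0.088, 0.037]), np.float64(23.174)] cloud [array([0.519, 0.407]), array([0.08 , 0.031]), np.float64(23.424)]
top sl 645 zmax 0.009 ray ctr [0.6457 0.1316] rect [array([0.646, 0.132]), array([0.091, 0.087]), np.float64(43.841)] cloud [array([0.646, 0.132]), array([0.092, 0.088]), np.float64(63.875)]
top ss 375 zmax 0.008 ray ctr [0.3729 0.2977] rect [array([0.372, 0.298]), array([0.064, 0.063]), np.float64(88.984)] cloud [array(
[... 1731 characters left out ...]
 ]), np.float64(6.158)] cloud [array([0.373, 0.302]), array([0.065, 0.074]), np.float64(3.667)]
scene rack 959 zmax 0.077 ray ctr [ 0.4546 -0.1221] rect [array([ 0.453, -0.121]), array([0.13 , 0.085]), np.float64(85.455)] cloud [array([ 0.448, -0.11 ]), array([0.11 , 0.056]), np.float64(84.291)]
scene tray 1396 zmax 0.012 ray ctr [ 0.5231 -0.4274] rect [array([ 0.522, -0.427]), array([0.062, 0.115]), np.float64(73.369)] cloud [array([ 0.518, -0.423]), array([0.063, 0.117]), np.float64(73.132)]
scene bottle 347 zmax 0.072 ray ctr [ 0.5002 -0.2363] rect [array([ 0.5  , -0.236]), array([0.043, 0.068]), np.float64(36.525)] cloud [array([ 0.515, -0.254]), array([0.032, 0.028]), np.float64(39.27)]
```

View pics/topc.png

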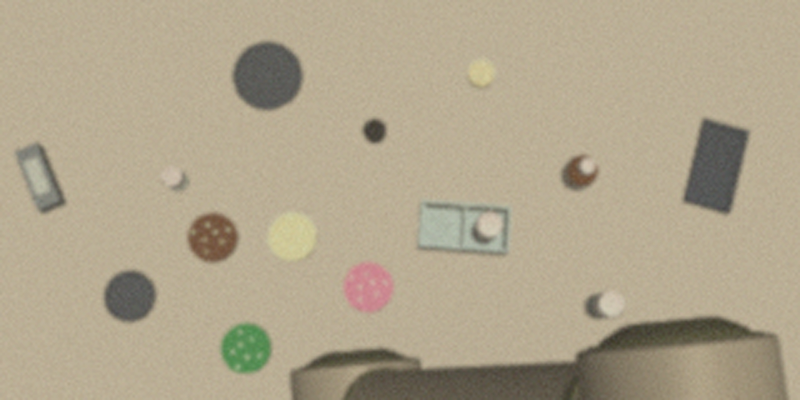

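{"api": "step_arm", "payload": {
  "targets": [
    [[0.87, -0.65, 0], [0, 0, -1]],
    [[0.87, -0.65, 0], [0, 0, -1]],
    [[0.87, -0.65, 0], [0, 0, -1]],
    [[0.87, -0.65, 0], [0, 0, -1]],
    [[0.87, -0.65, 0], [0, 0, -1]],
    [[0.87, -0.65, 0], [0, 0, -1]],
    [[0.87, -0.65, 0], [0, 0, -1]],
    [[0.87, -0.65, 0], [0, 0, -1]],
    [[0.87, -0.65, 0], [0, 0, -1]],
    [[0.87, -0.65, 0], [0, 0, -1]]
  ],
  "jaw": 85,
  "grip_force": 30
}}

```text
time_s: 0.93
position: [0.3524, -0.264, 0.2313]
tool_rot: [[0.472, 0.882, -0.0], [0.882, -0.472, 0.0], [-0.0, -0.0, -1.0]]
ft_force: [0.3, -1.1, 0.8]
grip_width: 0.0854
gripper_force: 0.0
```

```bash
cat > go.py <<'E'
import sys,numpy as np
from rig import env
s=env.observe(); R=s["tool_rot"]; p=s["position"]
print("t",round(s["time_s"],2),"p",np.round(p,4),"psi",round(np.degrees(np.arctan2(R[1,0],R[0,0])),2),"tilt",np.round(R[:,2],3),"F",np.round(s["ft_force"],1),"w",round(s["grip_width"],4),s["gripper_force"])
a=[float(v) for v in sys.argv[1:]]
for i in range(0,len(a),4):
    t=np.array(a[i:i+3]); print(a[i:i+4],"shift",np.round(R.T@(t-p)/.3,3),"turn",round(-(a[i+3]-np.degrees(np.arctan2(R[1,0],R[0,0])))/45,3))
E
python3 go.py .351 -.265 .15 84.4 .351 -.265 .05 84.4
python3 - <<'E'
from rig import get_image
from h import *
d=get_image("wrist");np.savez("pics/w1.npz",**d);cv2.imwrite("pics/w1.png",d["img"][:,:,::-1])
E
```

```text
t 0.93 p [ 0.3524 -0.264   0.2313] psi 61.85 tilt [-0.  0. -1.] F [ 0.3 -1.1  0.8] w 0.0854 0.0
[0.351, -0.265, 0.15, 84.4] shift [-0.005 -0.003  0.271] turn -0.501
[0.351, -0.265, 0.05, 84.4] shift [-0.005 -0.002  0.604] turn -0.501
```

View pics/w1.png

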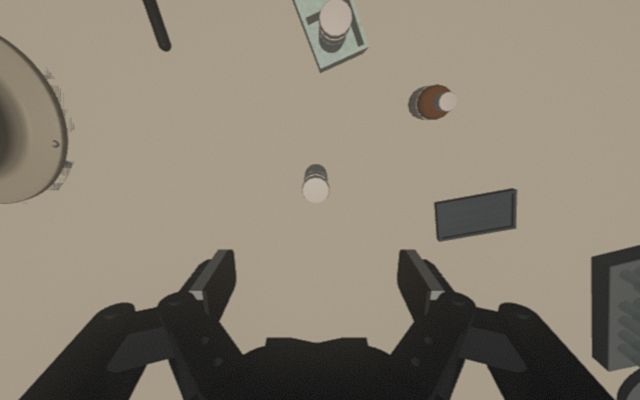

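The wrist view shows the cap of the loose tube at (316,190), centred between the fingers, with the rack, bottle and tray beyond it.

Run:
```python
from h import *
d=dict(np.load("pics/w1.npz"));P=cloud(d)
w=P[150:215,290:345].reshape(-1,3);w=w[(w[:,2]>.072)&(w[:,2]<.1)];print(len(w),w.mean(0),w.min(0),w.max(0))
print(ray(d,(316,190),.08))
m=fg(d,(476,215),48,25);c=max(cv2.findContours(m,0,1)[0],key=len)[:,0]
print(m.sum(),cv2.minAreaRect(ray(d,c,.009)[:,:2].astype(np.float32)))
```

```text
594 [ 0.34840721 -0.26840245  0.07962914] [ 0.3330935  -0.28399425  0.07263395] [ 0.36254256 -0.25445991  0.08225264]
[[ 0.34839078 -0.26923251  0.08      ]]
3383 ((0.5166807174682617, -0.4234117567539215), (0.06243292614817619, 0.11219344288110733), 72.8304214477539)
```

{"api": "step_arm", "payload": {
  "targets": [
    [[-0.005, 0, 0.1], [0, 0, -0.1]],
    [[-0.005, 0, 0.2], [0, 0, -0.25]],
    [[-0.005, 0, 0.25], [0, 0, -0.4]],
    [[-0.005, 0, 0.27], [0, 0, -0.5]],
    [[-0.005, 0, 0.27], [0, 0, -0.5]],
    [[-0.005, 0, 0.27], [0, 0, -0.5]]
  ]
}}

```text
time_s: 1.48
position: [0.3506, -0.2676, 0.1503]
tool_rot: [[0.106, 0.994, -0.0], [0.994, -0.106, 0.0], [0.0, -0.0, -1.0]]
ft_force: [-0.0, -0.0, 0.1]
grip_width: 0.0851
gripper_force: 0.0
```

{"api": "step_arm", "payload": {
  "targets": [
    [[0, 0, 0.08], [0, 0, 0]],
    [[0, 0, 0.18], [0, 0, 0]],
    [[0, 0, 0.27], [0, 0, 0]],
    [[0, 0, 0.33], [0, 0, 0]],
    [[0, 0, 0.33], [0, 0, 0]],
    [[0, 0, 0.33], [0, 0, 0]]
  ]
}}

```text
time_s: 1.98
position: [0.3511, -0.2672, 0.0518]
tool_rot: [[0.104, 0.995, -0.0], [0.995, -0.104, 0.0], [0.0, -0.0, -1.0]]
ft_force: [0.0, -0.2, 0.4]
grip_width: 0.0853
gripper_force: 0.0
```

{"api": "step_arm", "payload": {
  "targets": [
    [[0, 0, 0], [0, 0, 0]],
    [[0, 0, 0], [0, 0, 0]],
    [[0, 0, 0], [0, 0, 0]],
    [[0, 0, 0], [0, 0, 0]],
    [[0, 0, 0], [0, 0, 0]],
    [[0, 0, 0], [0, 0, 0]],
    [[0, 0, 0], [0, 0, 0]],
    [[0, 0, 0], [0, 0, 0]],
    [[0, 0, 0], [0, 0, 0]],
    [[0, 0, 0], [0, 0, 0]]
  ],
  "jaw": 20
}}

```text
time_s: 2.82
position: [0.3513, -0.2669, 0.0519]
tool_rot: [[0.102, 0.995, 0.001], [0.995, -0.102, -0.001], [-0.001, 0.001, -1.0]]
ft_force: [-0.9, 0.2, 7.1]
grip_width: 0.0293
gripper_force: 30.8
```

{"api": "step_arm", "payload": {
  "targets": [
    [[0, 0, -0.05], [0, 0, 0]],
    [[0, 0, -0.13], [0, 0, 0]],
    [[0, 0, -0.21], [0, 0, 0]],
    [[0, 0, -0.26], [0, 0, 0]],
    [[0, 0, -0.28], [0, 0, 0]],
    [[0, 0, -0.28], [0, 0, 0]]
  ]
}}

```text
time_s: 3.32
position: [0.3514, -0.2669, 0.1362]
tool_rot: [[0.102, 0.995, 0.002], [0.995, -0.102, -0.002], [-0.002, 0.002, -1.0]]
ft_force: [0.5, 0.4, 0.2]
grip_width: 0.0291
gripper_force: 30.2
```

```bash
python3 go.py .450 -.0855 .135 84.4
python3 - <<'E'
from rig import get_image
from h import *
d=get_image("wrist");np.savez("pics/w2.npz",**d);cv2.imwrite("pics/w2.png",d["img"][:,:,::-1])
E
```

```text
t 3.32 p [ 0.3514 -0.2669  0.1362] psi 84.16 tilt [ 0.002 -0.002 -1.   ] F [0.5 0.4 0.2] w 0.0291 30.249935388565063
[0.45, -0.0855, 0.135, 84.4] shift [0.635 0.265 0.003] turn -0.005
```

View pics/w2.png

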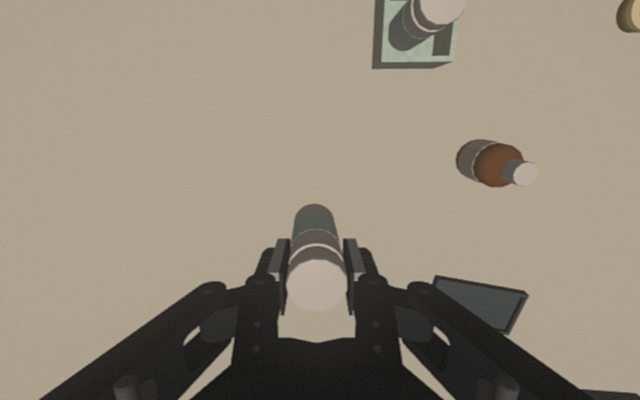

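{"api": "step_arm", "payload": {
  "targets": [
    [[0, 0, -0.06], [0, 0, 0]],
    [[0, 0, -0.14], [0, 0, 0]],
    [[0.08, 0.05, -0.17], [0, 0, 0]],
    [[0.14, 0.13, -0.17], [0, 0, 0]],
    [[0.17, 0.2, -0.17], [0, 0, 0]],
    [[0.17, 0.265, -0.17], [0, 0, -0.005]],
    [[0.17, 0.265, -0.17], [0, 0, -0.005]],
    [[0.17, 0.265, -0.17], [0, 0, -0.005]]
  ]
}}

```text
time_s: 4.03
position: [0.4353, -0.2235, 0.1847]
tool_rot: [[0.097, 0.995, -0.002], [0.995, -0.097, 0.002], [0.002, -0.003, -1.0]]
ft_force: [-0.3, -0.5, -1.0]
grip_width: 0.0293
gripper_force: 30.3
```

```bash
python3 - <<'E'
from rig import get_image
from h import *
d=get_image("wrist");np.savez("pics/w3.npz",**d);cv2.imwrite("pics/w3.png",d["img"][:,:,::-1])
P=cloud(d);m=(P[...,2]>.03)&(P[...,2]<.05)&(abs(P[...,0]-.447)<.06)&(abs(P[...,1]+.112)<.08)
r=cv2.minAreaRect(P[m][:,:2].astype(np.float32));print(m.sum(),r)
t=(P[...,2]>.078)&(P[...,2]<.09)&(abs(P[...,0]-.447)<.04)&(abs(P[...,1]+.135)<.03);print(t.sum(),P[t].mean(0))
E
python3 go.py .450 -.0855 .185 84.4
```

```text
2239 ((0.4451404809951782, -0.10887311398983002), (0.10827700793743134, 0.05609278380870819), 84.64381408691406)
1104 [ 0.44094157 -0.13379335  0.08384691]
t 4.08 p [ 0.4348 -0.2236  0.185 ] psi 84.4 tilt [-0.002  0.002 -1.   ] F [-0.5  0.5 -0.9] w 0.0292 30.32506763935089
[0.45, -0.0855, 0.185, 84.4] shift [0.463 0.006 0.001] turn -0.0
```

View pics/w3.png

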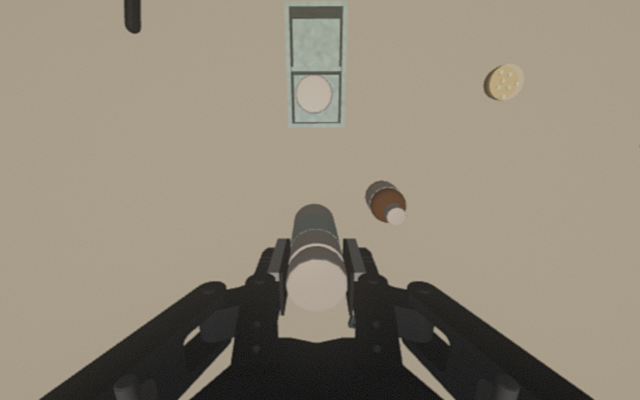

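The rack is square to the tool, its empty cell at (315,42) and the stored tube at (314,95). The held tube hangs between the pads.

{"api": "step_arm", "payload": {
  "targets": [
    [[0.06, 0, 0], [0, 0, 0]],
    [[0.15, 0, 0], [0, 0, 0]],
    [[0.25, 0, 0], [0, 0, 0]],
    [[0.35, 0, 0], [0, 0, 0]],
    [[0.43, -0.004, 0], [0, 0, 0]],
    [[0.474, -0.004, 0], [0, 0, 0]],
    [[0.474, -0.004, 0], [0, 0, 0]],
    [[0.474, -0.004, 0], [0, 0, 0]]
  ]
}}

```text
time_s: 4.75
position: [0.4474, -0.0823, 0.186]
tool_rot: [[0.097, 0.995, -0.001], [0.995, -0.097, 0.0], [-0.0, -0.001, -1.0]]
ft_force: [-0.4, -0.3, -0.1]
grip_width: 0.0291
gripper_force: 30.3
```

{"api": "step_arm", "payload": {
  "targets": [
    [[0, 0, 0.06], [0, 0, 0]],
    [[0, 0, 0.13], [0, 0, 0]],
    [[0, 0, 0.2], [0, 0, 0]],
    [[0, 0, 0.27], [0, 0, 0]],
    [[0, 0, 0.33], [0, 0, 0]],
    [[0, 0, 0.38], [0, 0, 0]],
    [[0, 0, 0.41], [0, 0, 0]],
    [[0, 0, 0.425], [0, 0, 0]],
    [[0, 0, 0.425], [0, 0, 0]],
    [[0, 0, 0.425], [0, 0, 0]]
  ]
}}

```text
time_s: 5.58
position: [0.4481, -0.083, 0.059]
tool_rot: [[0.099, 0.995, 0.0], [0.995, -0.099, -0.0], [-0.0, 0.0, -1.0]]
ft_force: [-0.0, -1.0, -0.5]
grip_width: 0.029
gripper_force: 30.3
```

```bash
python3 go.py .4475 -.082 .056 84.4
```

```text
t 5.58 p [ 0.4481 -0.083   0.059 ] psi 84.33 tilt [ 0. -0. -1.] F [-0.  -1.  -0.5] w 0.029 30.325852632522583
[0.4475, -0.082, 0.056, 84.4] shift [ 0.003 -0.002  0.01 ] turn -0.002
```

{"api": "step_arm", "payload": {
  "targets": [
    [[0, 0, 0.005], [0, 0, 0]],
    [[0, 0, 0.009], [0, 0, 0]],
    [[0, 0, 0.009], [0, 0, 0]]
  ]
}}

```text
time_s: 5.83
position: [0.4482, -0.0824, 0.0564]
tool_rot: [[0.098, 0.995, 0.001], [0.995, -0.098, -0.0], [-0.0, 0.001, -1.0]]
ft_force: [-0.3, 0.3, -0.7]
grip_width: 0.0291
gripper_force: 30.3
```

{"api": "step_arm", "payload": {
  "targets": [
    [[0, 0, 0], [0, 0, 0]],
    [[0, 0, 0], [0, 0, 0]],
    [[0, 0, 0], [0, 0, 0]],
    [[0, 0, 0], [0, 0, 0]],
    [[0, 0, 0], [0, 0, 0]],
    [[0, 0, 0], [0, 0, 0]]
  ],
  "jaw": 60
}}

```text
time_s: 6.33
position: [0.4481, -0.0823, 0.0561]
tool_rot: [[0.098, 0.995, -0.0], [0.995, -0.098, 0.0], [0.0, -0.0, -1.0]]
ft_force: [-0.6, 0.6, -0.6]
grip_width: 0.0599
gripper_force: 0.0
```

{"api": "step_arm", "payload": {
  "targets": [
    [[0, 0, -0.05], [0, 0, 0]],
    [[0, 0, -0.13], [0, 0, 0]],
    [[0, 0, -0.23], [0, 0, 0]],
    [[0, 0, -0.33], [0, 0, 0]],
    [[0, 0, -0.4], [0, 0, 0]],
    [[0, 0, -0.43], [0, 0, -0.12]],
    [[0, 0, -0.43], [0, 0, -0.12]]
  ],
  "jaw": 85
}}

```text
time_s: 6.92
position: [0.4489, -0.0826, 0.1872]
tool_rot: [[0.0, 1.0, 0.004], [1.0, -0.0, -0.002], [-0.002, 0.004, -1.0]]
ft_force: [-0.9, 0.6, 0.1]
grip_width: 0.0849
gripper_force: 0.0
```

```bash
python3 go.py .646 -.20 .185 90 .646 -.141 .05 90;python3 - <<'E'
from rig import get_image
from h import *
d=get_image("top");np.savez("pics/top1.npz",**d)
E
```

```text
t 6.92 p [ 0.4489 -0.0826  0.1872] psi 89.98 tilt [ 0.004 -0.002 -1.   ] F [-0.9  0.6  0.1] w 0.0849 0.0
[0.646, -0.2, 0.185, 90.0] shift [-0.391  0.657  0.011] turn -0.0
[0.646, -0.141, 0.05, 90.0] shift [-0.194  0.655  0.46 ] turn -0.0
```

{"api": "step_arm", "payload": {
  "targets": [
    [[-0.41, 0.657, 0], [0, 0, 0]],
    [[-0.41, 0.657, 0], [0, 0, 0]],
    [[-0.41, 0.657, 0], [0, 0, 0]],
    [[-0.41, 0.657, 0], [0, 0, 0]],
    [[-0.41, 0.657, 0], [0, 0, 0]],
    [[-0.41, 0.657, 0], [0, 0, 0]],
    [[-0.41, 0.657, 0], [0, 0, 0]],
    [[-0.41, 0.657, 0], [0, 0, 0]],
    [[-0.41, 0.657, 0], [0, 0, 0]]
  ]
}}

```text
time_s: 7.72
position: [0.644, -0.2055, 0.1837]
tool_rot: [[0.005, 1.0, -0.002], [1.0, -0.005, 0.001], [0.001, -0.002, -1.0]]
ft_force: [1.0, 0.4, -0.3]
grip_width: 0.0849
gripper_force: 0.0
```

```bash
python3 go.py;python3 - <<'E'
from rig import get_image
from h import *
d=get_image("wrist");np.savez("pics/w4.npz",**d);cv2.imwrite("pics/w4.png",d["img"][:,:,::-1])
P=cloud(d)
m=((P[...,2]>.009)&(P[...,2]<.025)&(abs(P[...,0]-.646)<.035)&(abs(P[...,1]+.141)<.035)).astype(np.uint8)
print(m.sum(),P[m>0].mean(0),cv2.minAreaRect(P[m>0][:,:2].astype(np.float32)))
m=((abs(P[...,0]-.646)<.06)&(abs(P[...,1]-.132)<.06)&(cv2.cvtColor(d["img"],6+1)<90)).astype(np.uint8)
if m.sum():print("sl",m.sum(),P[m>0].mean(0),cv2.minAreaRect(P[m>0][:,:2].astype(np.float32)))
t=dict(np.load("pics/top1.npz"));Q=cloud(t);m=(Q[...,2]>.072)&(Q[...,2]<.1)&(abs(Q[...,0]-.447)<.04)&(abs(Q[...,1]+.1)<.06)
p=Q[m];print("tubes",[p[s].mean(0).round(4) for s in(p[:,1]>-.11,p[:,1]<=-.11)if s.any()])
E
```

```text
t 7.72 p [ 0.644  -0.2055  0.1837] psi 89.71 tilt [-0.002  0.001 -1.   ] F [ 1.   0.4 -0.3] w 0.0849 0.0
851 [ 0.64001968 -0.13771608  0.01408103] ((0.6401322484016418, -0.1383073627948761), (0.03405753895640373, 0.03340636193752289), 89.30347442626953)
tubes [array([ 0.4464, -0.0725,  0.0829]), array([ 0.4374, -0.1303,  0.0833])]
```

View pics/w4.png

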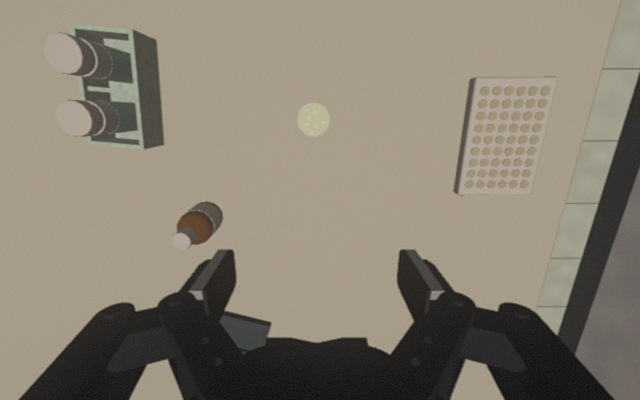

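Both tubes now stand upright in the rack (65,55 and 80,118). The small dish is at (314,119), clear of its neighbours.

{"api": "step_arm", "payload": {
  "targets": [
    [[0.05, 0, 0.05], [0, 0, 0]],
    [[0.12, -0.005, 0.15], [0, 0, 0]],
    [[0.19, -0.008, 0.27], [0, 0, 0]],
    [[0.223, -0.008, 0.37], [0, 0, 0]],
    [[0.223, -0.008, 0.45], [0, 0, 0]],
    [[0.223, -0.008, 0.48], [0, 0, 0]],
    [[0.223, -0.008, 0.48], [0, 0, 0]],
    [[0.223, -0.008, 0.48], [0, 0, 0]]
  ]
}}

```text
time_s: 8.43
position: [0.6428, -0.1394, 0.0424]
tool_rot: [[0.004, 1.0, 0.001], [1.0, -0.004, -0.001], [-0.001, 0.001, -1.0]]
ft_force: [0.7, 0.1, 1.0]
grip_width: 0.0848
gripper_force: 0.0
```

```bash
python3 go.py .6415 -.1385 .006 90
```

```text
t 8.43 p [ 0.6428 -0.1394  0.0424] psi 89.76 tilt [ 0.001 -0.001 -1.   ] F [0.7 0.1 1. ] w 0.0848 0.0
[0.6415, -0.1385, 0.006, 90.0] shift [ 0.003 -0.005  0.121] turn -0.005
```

{"api": "step_arm", "payload": {
  "targets": [
    [[0.003, -0.004, 0.04], [0, 0, 0]],
    [[0.003, -0.004, 0.08], [0, 0, 0]],
    [[0.003, -0.004, 0.11], [0, 0, 0]],
    [[0.003, -0.004, 0.12], [0, 0, 0]],
    [[0.003, -0.004, 0.12], [0, 0, 0]],
    [[0.003, -0.004, 0.12], [0, 0, 0]]
  ],
  "jaw": 60
}}

```text
time_s: 8.93
position: [0.6416, -0.1384, 0.0055]
tool_rot: [[0.004, 1.0, 0.0], [1.0, -0.004, -0.0], [-0.0, 0.0, -1.0]]
ft_force: [-0.3, 0.5, -0.2]
grip_width: 0.06
gripper_force: 0.0
```

{"api": "step_arm", "payload": {
  "targets": [
    [[0, 0, 0], [0, 0, 0]],
    [[0, 0, 0], [0, 0, 0]],
    [[0, 0, 0], [0, 0, 0]],
    [[0, 0, 0], [0, 0, 0]],
    [[0, 0, 0], [0, 0, 0]],
    [[0, 0, 0], [0, 0, 0]],
    [[0, 0, 0], [0, 0, 0]],
    [[0, 0, 0], [0, 0, 0]]
  ],
  "jaw": 28,
  "grip_force": 25
}}

```text
time_s: 9.6
position: [0.6417, -0.1383, 0.0059]
tool_rot: [[0.004, 1.0, 0.001], [1.0, -0.004, -0.001], [-0.001, 0.001, -1.0]]
ft_force: [0.3, 0.4, 5.6]
grip_width: 0.0334
gripper_force: 24.9
```

```bash
python3 go.py
```

```text
t 9.6 p [ 0.6417 -0.1383  0.0059] psi 89.79 tilt [ 0.001 -0.001 -1.   ] F [0.3 0.4 5.6] w 0.0334 24.931645095348358
```

{"api": "step_arm", "payload": {
  "targets": [
    [[0, 0, -0.02], [0, 0, 0]],
    [[0, 0, -0.06], [0, 0, 0]],
    [[0, 0, -0.14], [0, 0, 0]],
    [[0, 0, -0.24], [0, 0, 0]],
    [[0, 0, -0.34], [0, 0, 0]],
    [[0, 0, -0.44], [0, 0, 0]],
    [[0, 0, -0.52], [0, 0, 0]],
    [[0, 0, -0.57], [0, 0, 0]],
    [[0, 0, -0.57], [0, 0, 0]]
  ]
}}

```text
time_s: 10.35
position: [0.6425, -0.1386, 0.181]
tool_rot: [[0.004, 1.0, 0.007], [1.0, -0.004, -0.003], [-0.003, 0.007, -1.0]]
ft_force: [-0.0, 0.2, -0.3]
grip_width: 0.0337
gripper_force: 24.9
```

{"api": "step_arm", "payload": {
  "targets": [
    [[0.05, -0.04, 0], [0, 0, 0]],
    [[0.13, -0.1, 0], [0, 0, 0]],
    [[0.23, -0.18, 0], [0, 0, 0]],
    [[0.33, -0.26, 0], [0, 0, 0]],
    [[0.43, -0.34, 0], [0, 0, 0]],
    [[0.53, -0.42, 0], [0, 0, 0]],
    [[0.63, -0.5, 0], [0, 0, 0]],
    [[0.73, -0.58, 0], [0, 0, 0]],
    [[0.83, -0.66, 0], [0, 0, 0]],
    [[0.9, -0.72, 0], [0, 0, 0]]
  ]
}}

```text
time_s: 11.18
position: [0.4237, 0.1344, 0.1757]
tool_rot: [[0.003, 1.0, -0.002], [1.0, -0.003, 0.0], [0.0, -0.002, -1.0]]
ft_force: [0.2, 0.6, 0.6]
grip_width: 0.0335
gripper_force: 25.0
```

```bash
python3 go.py .37 .21 .18 90
```

```text
t 11.18 p [0.4237 0.1344 0.1757] psi 89.84 tilt [-0.002  0.    -1.   ] F [0.2 0.6 0.6] w 0.0335 24.964872300624847
[0.37, 0.21, 0.18, 90.0] shift [ 0.251 -0.18  -0.014] turn -0.004
```

{"api": "step_arm", "payload": {
  "targets": [
    [[0.08, -0.06, 0], [0, 0, 0]],
    [[0.16, -0.12, 0], [0, 0, 0]],
    [[0.22, -0.17, 0], [0, 0, 0]],
    [[0.25, -0.18, 0], [0, 0, 0]],
    [[0.25, -0.18, 0], [0, 0, 0]],
    [[0.25, -0.18, 0], [0, 0, 0]]
  ]
}}

```text
time_s: 11.68
position: [0.373, 0.2076, 0.176]
tool_rot: [[0.003, 1.0, 0.0], [1.0, -0.003, -0.0], [-0.0, 0.0, -1.0]]
ft_force: [0.6, -0.3, 0.8]
grip_width: 0.0333
gripper_force: 25.0
```

```bash
cat > look.py <<'E'
import sys
from rig import get_image
from h import *
n,x,y,r,lo,hi=sys.argv[1],*map(float,sys.argv[2:7])
d=get_image("wrist");np.savez(f"pics/{n}.npz",**d);cv2.imwrite(f"pics/{n}.png",d["img"][:,:,::-1])
P=cloud(d);g=cv2.cvtColor(d["img"],cv2.COLOR_RGB2GRAY)
m=((P[...,2]>lo)&(P[...,2]<hi)&(abs(P[...,0]-x)<r)&(abs(P[...,1]-y)<r))
if len(sys.argv)>7: m&=g<int(sys.argv[7])
n,l,s,c=cv2.connectedComponentsWithStats(m.astype(np.uint8))
for k in range(1,n):
    if s[k,4]>60: p=P[l==k]; print(s[k,4],"pix",c[k].round(),"mean",p.mean(0).round(4),"rect",cv2.minAreaRect(p[:,:2].astype(np.float32)))
E
python3 go.py; python3 look.py w5 .373 .298 .06 -.01 .02 100
```

```text
t 11.68 p [0.373  0.2076 0.176 ] psi 89.84 tilt [ 0. -0. -1.] F [ 0.6 -0.3  0.8] w 0.0333 24.970149099826813
2819 pix [315.  96.] mean [0.3708 0.2983 0.0036] rect ((0.3708437979221344, 0.29741784930229187), (0.060445480048656464, 0.06051988899707794), 51.04240417480469)
```

View pics/w5.png

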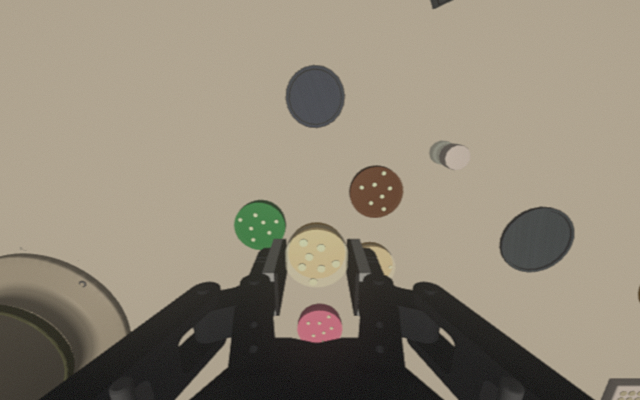

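The small stand is at (315,96); the small dish sits level between the pads at (317,258).

{"api": "step_arm", "payload": {
  "targets": [
    [[0.06, 0, 0], [0, 0, 0]],
    [[0.14, -0.005, 0.06], [0, 0, 0]],
    [[0.22, -0.007, 0.14], [0, 0, 0]],
    [[0.28, -0.007, 0.24], [0, 0, 0]],
    [[0.3, -0.007, 0.34], [0, 0, 0]],
    [[0.3, -0.007, 0.42], [0, 0, 0]],
    [[0.3, -0.007, 0.47], [0, 0, 0]],
    [[0.3, -0.007, 0.487], [0, 0, 0]],
    [[0.3, -0.007, 0.487], [0, 0, 0]],
    [[0.3, -0.007, 0.487], [0, 0, 0]]
  ]
}}

```text
time_s: 12.57
position: [0.3718, 0.2974, 0.0305]
tool_rot: [[0.005, 1.0, 0.001], [1.0, -0.005, 0.0], [0.0, 0.001, -1.0]]
ft_force: [-0.1, 0.0, 0.2]
grip_width: 0.0329
gripper_force: 25.0
```

```bash
python3 go.py .371 .2975 .0095 90
```

```text
t 12.57 p [0.3718 0.2974 0.0305] psi 89.72 tilt [ 0.001  0.    -1.   ] F [-0.1  0.   0.2] w 0.0329 24.97208207845688
[0.371, 0.2975, 0.0095, 90.0] shift [ 0.    -0.003  0.07 ] turn -0.006
```

{"api": "step_arm", "payload": {
  "targets": [
    [[0, 0, 0.02], [0, 0, 0]],
    [[0, 0, 0.04], [0, 0, 0]],
    [[0, 0, 0.055], [0, 0, 0]],
    [[0, 0, 0.065], [0, 0, 0]],
    [[0, 0, 0.07], [0, 0, 0]],
    [[0, 0, 0.07], [0, 0, 0]],
    [[0, 0, 0.07], [0, 0, 0]]
  ]
}}

```text
time_s: 13.15
position: [0.371, 0.2979, 0.0091]
tool_rot: [[0.004, 1.0, 0.0], [1.0, -0.004, 0.0], [0.0, 0.0, -1.0]]
ft_force: [-0.1, 0.1, 0.3]
grip_width: 0.0337
gripper_force: 25.0
```

{"api": "step_arm", "payload": {
  "targets": [
    [[0, 0, 0], [0, 0, 0]],
    [[0, 0, 0], [0, 0, 0]],
    [[0, 0, 0], [0, 0, 0]],
    [[0, 0, 0], [0, 0, 0]],
    [[0, 0, 0], [0, 0, 0]]
  ],
  "jaw": 55
}}

```text
time_s: 13.57
position: [0.3709, 0.2978, 0.0091]
tool_rot: [[0.004, 1.0, 0.0], [1.0, -0.004, 0.0], [0.0, 0.0, -1.0]]
ft_force: [0.8, 0.9, 0.2]
grip_width: 0.0552
gripper_force: 0.0
```

{"api": "step_arm", "payload": {
  "targets": [
    [[0, 0, -0.03], [0, 0, 0]],
    [[0, 0, -0.1], [0, 0, 0]],
    [[0, 0, -0.2], [0, 0, 0]],
    [[0, 0, -0.3], [0, 0, 0]],
    [[-0.1, 0.02, -0.4], [0, 0, 0]],
    [[-0.2, 0.05, -0.48], [0, 0, 0]],
    [[-0.3, 0.08, -0.55], [0, 0, 0]],
    [[-0.4, 0.12, -0.57], [0, 0, 0]],
    [[-0.5, 0.16, -0.57], [0, 0, 0]]
  ],
  "jaw": 85
}}

```text
time_s: 14.32
position: [0.4191, 0.1464, 0.1827]
tool_rot: [[0.003, 1.0, 0.005], [1.0, -0.003, 0.0], [0.0, 0.005, -1.0]]
ft_force: [0.9, -0.0, 0.2]
grip_width: 0.0849
gripper_force: 0.0
```

```bash
python3 look.py w6 .371 .2975 .05 -.01 .03; python3 go.py .441 .02 .18 90
python3 - <<'E'
from h import *
d=dict(np.load("pics/w6.npz"));P=cloud(d)
m=(abs(P[...,0]-.371)<.04)&(abs(P[...,1]-.2975)<.04)&(P[...,2]>.011);print(m.sum(),P[m].mean(0),np.percentile(P[m][:,2],[5,50,95]))
E
```

```text
8384 pix [269.  42.] mean [0.3715 0.2887 0.0035] rect ((0.3707045912742615, 0.28818628191947937), (0.08029378205537796, 0.09948024153709412), 89.82941436767578)
t 14.37 p [0.4211 0.1424 0.1817] psi 89.64 tilt [ 0.004 -0.002 -1.   ] F [ 3.9 -1.7 -0.5] w 0.085 0.0
[0.441, 0.02, 0.18, 90.0] shift [-0.407  0.069  0.007] turn -0.008
1201 [0.37073219 0.29809161 0.01691867] [0.01543644 0.01701407 0.01837628]
```

View pics/w6.png

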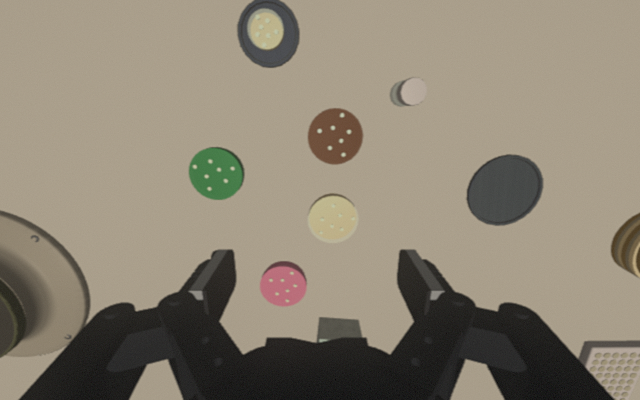

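The small dish lies flat and centred in its stand (268,30). The large dish is at (332,218).

{"api": "step_arm", "payload": {
  "targets": [
    [[-0.13, 0.03, 0], [0, 0, 0]],
    [[-0.25, 0.05, 0], [0, 0, 0]],
    [[-0.33, 0.068, 0], [0, 0, 0]],
    [[-0.37, 0.068, 0], [0, 0, 0]],
    [[-0.37, 0.068, 0], [0, 0, 0]],
    [[-0.37, 0.068, 0], [0, 0, 0]]
  ]
}}

```text
time_s: 14.87
position: [0.4381, 0.0365, 0.1804]
tool_rot: [[0.005, 1.0, 0.0], [1.0, -0.005, 0.0], [0.0, 0.0, -1.0]]
ft_force: [-0.6, 1.1, 0.0]
grip_width: 0.085
gripper_force: 0.0
```

```bash
python3 look.py w7 .441 .099 .042 .011 .03;  python3 go.py .440 .099 .04 90
```

```text
2586 pix [317. 123.] mean [0.4387 0.0999 0.016 ] rect ((0.4387437403202057, 0.09917444735765457), (0.05902518704533577, 0.05950812250375748), 65.33198547363281)
t 14.92 p [0.4381 0.0371 0.1803] psi 89.77 tilt [ 0.  0. -1.] F [ 0.7 -0.3  0.5] w 0.0847 0.0
[0.44, 0.099, 0.04, 90.0] shift [0.206 0.006 0.468] turn -0.005
```

{"api": "step_arm", "payload": {
  "targets": [
    [[0.06, 0, 0.04], [0, 0, 0]],
    [[0.14, 0.003, 0.12], [0, 0, 0]],
    [[0.2, 0.003, 0.24], [0, 0, 0]],
    [[0.208, 0.003, 0.36], [0, 0, 0]],
    [[0.208, 0.003, 0.44], [0, 0, 0]],
    [[0.208, 0.003, 0.468], [0, 0, 0]],
    [[0.208, 0.003, 0.468], [0, 0, 0]],
    [[0.208, 0.003, 0.468], [0, 0, 0]]
  ]
}}

```text
time_s: 15.58
position: [0.4399, 0.0994, 0.0405]
tool_rot: [[0.003, 1.0, 0.001], [1.0, -0.003, 0.0], [0.0, 0.001, -1.0]]
ft_force: [-0.6, -0.3, 1.1]
grip_width: 0.0848
gripper_force: 0.0
```

```bash
python3 go.py .439 .0995 .001 90
```

```text
t 15.58 p [0.4399 0.0994 0.0405] psi 89.82 tilt [ 0.001  0.    -1.   ] F [-0.6 -0.3  1.1] w 0.0848 0.0
[0.439, 0.0995, 0.001, 90.0] shift [ 0.    -0.003  0.132] turn -0.004
```

{"api": "step_arm", "payload": {
  "targets": [
    [[0, -0.003, 0.04], [0, 0, 0]],
    [[0, -0.003, 0.08], [0, 0, 0]],
    [[0, -0.003, 0.11], [0, 0, 0]],
    [[0, -0.003, 0.125], [0, 0, 0]],
    [[0, -0.003, 0.13], [0, 0, 0]],
    [[0, -0.003, 0.13], [0, 0, 0]]
  ],
  "jaw": 78
}}

```text
time_s: 16.08
position: [0.4391, 0.099, 0.0014]
tool_rot: [[0.004, 1.0, 0.002], [1.0, -0.004, -0.0], [-0.0, 0.002, -1.0]]
ft_force: [0.6, -0.1, 0.0]
grip_width: 0.0778
gripper_force: 0.0
```

{"api": "step_arm", "payload": {
  "targets": [
    [[0, 0, 0], [0, 0, 0]],
    [[0, 0, 0], [0, 0, 0]],
    [[0, 0, 0], [0, 0, 0]],
    [[0, 0, 0], [0, 0, 0]],
    [[0, 0, 0], [0, 0, 0]],
    [[0, 0, 0], [0, 0, 0]],
    [[0, 0, 0], [0, 0, 0]],
    [[0, 0, 0], [0, 0, 0]]
  ],
  "jaw": 52,
  "grip_force": 25
}}

```text
time_s: 16.75
position: [0.4391, 0.0989, 0.0014]
tool_rot: [[0.004, 1.0, 0.002], [1.0, -0.004, -0.0], [-0.0, 0.002, -1.0]]
ft_force: [-1.3, -0.6, 6.9]
grip_width: 0.0584
gripper_force: 26.0
```

```bash
python3 go.py
```

```text
t 16.75 p [0.4391 0.0989 0.0014] psi 89.79 tilt [ 0.002 -0.    -1.   ] F [-1.3 -0.6  6.9] w 0.0584 26.045822203159332
```

{"api": "step_arm", "payload": {
  "targets": [
    [[0, 0, -0.02], [0, 0, 0]],
    [[0, 0, -0.06], [0, 0, 0]],
    [[0, 0, -0.14], [0, 0, 0]],
    [[0, 0, -0.24], [0, 0, 0]],
    [[0, 0, -0.34], [0, 0, 0]],
    [[0, 0, -0.44], [0, 0, 0]],
    [[0, 0, -0.54], [0, 0, 0]],
    [[0, 0, -0.59], [0, 0, 0]],
    [[0, 0, -0.59], [0, 0, 0]]
  ]
}}

```text
time_s: 17.5
position: [0.4397, 0.099, 0.1812]
tool_rot: [[0.004, 1.0, 0.007], [1.0, -0.004, -0.0], [-0.0, 0.007, -1.0]]
ft_force: [0.5, -0.6, -1.3]
grip_width: 0.0588
gripper_force: 27.2
```

{"api": "step_arm", "payload": {
  "targets": [
    [[0, 0.05, 0], [0, 0, 0]],
    [[-0.03, 0.13, 0], [0, 0, 0]],
    [[-0.06, 0.23, 0], [0, 0, 0]],
    [[-0.1, 0.33, 0], [0, 0, 0]],
    [[-0.14, 0.43, 0], [0, 0, 0]],
    [[-0.18, 0.53, 0], [0, 0, 0]],
    [[-0.2, 0.63, 0], [0, 0, 0]],
    [[-0.2, 0.69, 0], [0, 0, 0]],
    [[-0.2, 0.69, 0], [0, 0, 0]],
    [[-0.2, 0.69, 0], [0, 0, 0]]
  ]
}}

```text
time_s: 18.33
position: [0.6451, 0.0381, 0.1759]
tool_rot: [[0.004, 1.0, -0.003], [1.0, -0.004, 0.0], [0.0, -0.003, -1.0]]
ft_force: [0.3, 1.0, 0.0]
grip_width: 0.059
gripper_force: 27.2
```

```bash
python3 look.py w8 .646 .132 .07 -.01 .02 100; python3 go.py .644 .132 .05 90
```

```text
5637 pix [316.  93.] mean [0.6437 0.1317 0.0034] rect ((0.6436776518821716, 0.13035812973976135), (0.08591639250516891, 0.08522254228591919), 42.58094024658203)
t 18.38 p [0.6446 0.0383 0.1764] psi 89.79 tilt [-0.002  0.    -1.   ] F [-1.2  0.8 -0.3] w 0.0589 27.222935557365417
[0.644, 0.132, 0.05, 90.0] shift [ 0.312 -0.002  0.422] turn -0.005
```

View pics/w8.png

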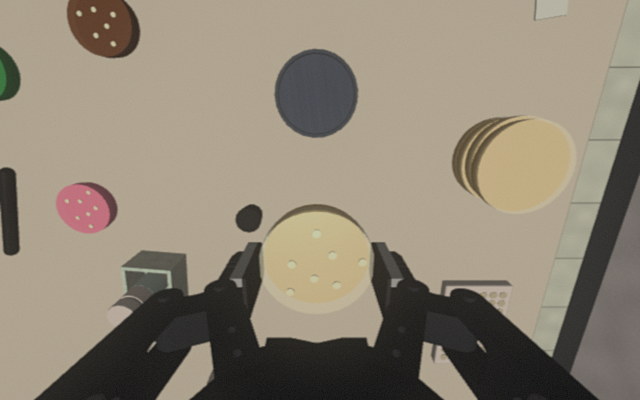

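The large stand is at (316,93), and the held large dish is level at (317,258).

{"api": "step_arm", "payload": {
  "targets": [
    [[0.06, 0, 0], [0, 0, 0]],
    [[0.14, -0.002, 0.06], [0, 0, 0]],
    [[0.22, -0.002, 0.14], [0, 0, 0]],
    [[0.28, -0.002, 0.24], [0, 0, 0]],
    [[0.311, -0.002, 0.34], [0, 0, 0]],
    [[0.311, -0.002, 0.42], [0, 0, 0]],
    [[0.311, -0.002, 0.48], [0, 0, 0]],
    [[0.311, -0.002, 0.5], [0, 0, 0]],
    [[0.311, -0.002, 0.5], [0, 0, 0]],
    [[0.311, -0.002, 0.5], [0, 0, 0]]
  ]
}}

```text
time_s: 19.22
position: [0.6451, 0.1314, 0.0287]
tool_rot: [[0.004, 1.0, 0.001], [1.0, -0.004, -0.0], [-0.0, 0.001, -1.0]]
ft_force: [0.1, 0.5, 0.8]
grip_width: 0.0587
gripper_force: 27.2
```

```bash
python3 go.py .644 .1315 .005 90
```

```text
t 19.22 p [0.6451 0.1314 0.0287] psi 89.78 tilt [ 0.001 -0.    -1.   ] F [0.1 0.5 0.8] w 0.0587 27.224634289741516
[0.644, 0.1315, 0.005, 90.0] shift [ 0.    -0.004  0.079] turn -0.005
```

{"api": "step_arm", "payload": {
  "targets": [
    [[0, -0.002, 0.02], [0, 0, 0]],
    [[0, -0.003, 0.04], [0, 0, 0]],
    [[0, -0.003, 0.06], [0, 0, 0]],
    [[0, -0.003, 0.072], [0, 0, 0]],
    [[0, -0.003, 0.079], [0, 0, 0]],
    [[0, -0.003, 0.079], [0, 0, 0]],
    [[0, -0.003, 0.079], [0, 0, 0]]
  ]
}}

```text
time_s: 19.8
position: [0.6442, 0.1315, 0.0046]
tool_rot: [[0.004, 1.0, 0.0], [1.0, -0.004, -0.0], [-0.0, 0.0, -1.0]]
ft_force: [-3.0, -0.2, 6.4]
grip_width: 0.0587
gripper_force: 27.7
```

{"api": "step_arm", "payload": {
  "targets": [
    [[0, 0, 0], [0, 0, 0]],
    [[0, 0, 0], [0, 0, 0]],
    [[0, 0, 0], [0, 0, 0]],
    [[0, 0, 0], [0, 0, 0]],
    [[0, 0, 0], [0, 0, 0]]
  ],
  "jaw": 82
}}

```text
time_s: 20.22
position: [0.6442, 0.1315, 0.0038]
tool_rot: [[0.004, 1.0, -0.0], [1.0, -0.004, 0.0], [0.0, -0.0, -1.0]]
ft_force: [-1.0, -0.4, -0.3]
grip_width: 0.0821
gripper_force: 0.0
```

{"api": "step_arm", "payload": {
  "targets": [
    [[0, 0, -0.03], [0, 0, 0]],
    [[0, 0, -0.1], [0, 0, 0]],
    [[0, 0, -0.2], [0, 0, 0]],
    [[0, 0, -0.3], [0, 0, 0]],
    [[-0.05, 0, -0.4], [0, 0, 0]],
    [[-0.14, 0, -0.48], [0, 0, 0]],
    [[-0.23, 0, -0.55], [0, 0, 0]],
    [[-0.28, 0, -0.57], [0, 0, 0]],
    [[-0.28, 0, -0.57], [0, 0, 0]]
  ],
  "jaw": 85
}}

```text
time_s: 20.97
position: [0.6446, 0.0446, 0.177]
tool_rot: [[0.007, 1.0, 0.004], [1.0, -0.007, -0.001], [-0.001, 0.004, -1.0]]
ft_force: [-0.4, -0.2, 0.1]
grip_width: 0.0852
gripper_force: 0.0
```

```bash
python3 look.py w9 .644 .1315 .04 .012 .04; python3 go.py .517 .32 .18 90
```

```text
2917 pix [315.  98.] mean [0.6436 0.1325 0.019 ] rect ((0.6437106728553772, 0.13202518224716187), (0.059302426874637604, 0.05888304486870766), 89.07798767089844)
t 21.02 p [0.6439 0.0464 0.1753] psi 89.66 tilt [ 0.001  0.    -1.   ] F [-1.2  0.3  0. ] w 0.085 0.0
[0.517, 0.32, 0.18, 90.0] shift [ 0.91  -0.429 -0.016] turn -0.008
```

{"api": "step_arm", "payload": {
  "targets": [
    [[0.91, -0.42, 0], [0, 0, 1]],
    [[0.91, -0.42, 0], [0, 0, 1]],
    [[0.91, -0.42, 0], [0, 0, 1]],
    [[0.91, -0.42, 0], [0, 0, 1]],
    [[0.91, -0.42, 0], [0, 0, 1]],
    [[0.91, -0.42, 0], [0, 0, 1]],
    [[0.91, -0.42, 0], [0, 0, 1]],
    [[0.91, -0.42, 0], [0, 0, 1]],
    [[0.91, -0.42, 0], [0, 0, 1]],
    [[0.91, -0.42, 0], [0, 0, 1]]
  ]
}}

```text
time_s: 21.85
position: [0.5177, 0.3222, 0.1736]
tool_rot: [[0.708, 0.707, -0.002], [0.707, -0.708, -0.001], [-0.002, -0.001, -1.0]]
ft_force: [0.3, -0.6, 0.6]
grip_width: 0.0848
gripper_force: 0.0
```

{"api": "step_arm", "payload": {
  "targets": [
    [[0, 0, 0], [0, 0, 0]],
    [[0, 0, 0], [0, 0, 0]]
  ]
}}

```text
time_s: 22.02
position: [0.5193, 0.3201, 0.1744]
tool_rot: [[0.711, 0.704, -0.001], [0.704, -0.711, -0.0], [-0.001, -0.0, -1.0]]
ft_force: [0.2, -0.0, -0.1]
grip_width: 0.0847
gripper_force: 0.0
```

```bash
python3 look.py w10 .517 .405 .06 .018 .04; python3 go.py .518 .406 .06 23.2
```

```text
2471 pix [255. 125.] mean [0.5189 0.4071 0.0259] rect ((0.5170491933822632, 0.40683677792549133), (0.08023180812597275, 0.03047151491045952), 23.217199325561523)
t 22.07 p [0.5194 0.32   0.1745] psi 44.7 tilt [-0.001 -0.    -1.   ] F [ 0.5 -0.2  0.3] w 0.0851 0.0
[0.518, 0.406, 0.06, 23.2] shift [ 0.199 -0.207  0.382] turn 0.478
```

{"api": "step_arm", "payload": {
  "targets": [
    [[0.07, -0.07, 0.03], [0, 0, 0.15]],
    [[0.14, -0.14, 0.1], [0, 0, 0.3]],
    [[0.197, -0.211, 0.2], [0, 0, 0.45]],
    [[0.197, -0.211, 0.3], [0, 0, 0.478]],
    [[0.197, -0.211, 0.38], [0, 0, 0.478]],
    [[0.197, -0.211, 0.41], [0, 0, 0.478]],
    [[0.197, -0.211, 0.41], [0, 0, 0.478]],
    [[0.197, -0.211, 0.41], [0, 0, 0.478]]
  ]
}}

```text
time_s: 22.73
position: [0.5172, 0.4071, 0.0529]
tool_rot: [[0.919, 0.394, 0.001], [0.394, -0.919, 0.0], [0.001, -0.0, -1.0]]
ft_force: [0.3, -0.5, 0.9]
grip_width: 0.0853
gripper_force: 0.0
```

```bash
python3 go.py .517 .4065 .0105 23.2
```

```text
t 22.73 p [0.5172 0.4071 0.0529] psi 23.22 tilt [ 0.001  0.    -1.   ] F [ 0.3 -0.5  0.9] w 0.0853 0.0
[0.517, 0.4065, 0.0105, 23.2] shift [-0.001  0.001  0.141] turn 0.0
```

{"api": "step_arm", "payload": {
  "targets": [
    [[0, 0, 0.04], [0, 0, 0]],
    [[0, 0, 0.08], [0, 0, 0]],
    [[0, 0, 0.12], [0, 0, 0]],
    [[0, 0, 0.141], [0, 0, 0]],
    [[0, 0, 0.141], [0, 0, 0]],
    [[0, 0, 0.141], [0, 0, 0]]
  ]
}}

```text
time_s: 23.23
position: [0.5162, 0.4075, 0.0092]
tool_rot: [[0.919, 0.395, -0.001], [0.395, -0.919, -0.0], [-0.001, 0.0, -1.0]]
ft_force: [-0.5, 0.1, -0.4]
grip_width: 0.085
gripper_force: 0.0
```

{"api": "step_arm", "payload": {
  "targets": [
    [[0, 0, 0], [0, 0, 0]],
    [[0, 0, 0], [0, 0, 0]],
    [[0, 0, 0], [0, 0, 0]],
    [[0, 0, 0], [0, 0, 0]],
    [[0, 0, 0], [0, 0, 0]],
    [[0, 0, 0], [0, 0, 0]],
    [[0, 0, 0], [0, 0, 0]],
    [[0, 0, 0], [0, 0, 0]],
    [[0, 0, 0], [0, 0, 0]],
    [[0, 0, 0], [0, 0, 0]]
  ],
  "jaw": 22,
  "grip_force": 40
}}

```text
time_s: 24.07
position: [0.5165, 0.4077, 0.0101]
tool_rot: [[0.919, 0.395, 0.001], [0.395, -0.919, 0.0], [0.001, -0.0, -1.0]]
ft_force: [-0.8, -0.9, 6.3]
grip_width: 0.0286
gripper_force: 41.6
```

{"api": "step_arm", "payload": {
  "targets": [
    [[0, 0, -0.03], [0, 0, 0]],
    [[0, 0, -0.1], [0, 0, 0]],
    [[0, 0, -0.2], [0, 0, 0]],
    [[0, 0, -0.3], [0, 0, 0]],
    [[0, 0, -0.4], [0, 0, 0]],
    [[0, 0, -0.5], [0, 0, 0]],
    [[0, 0, -0.56], [0, 0, 0]],
    [[0, 0, -0.56], [0, 0, 0]]
  ]
}}

```text
time_s: 24.73
position: [0.5173, 0.4082, 0.1825]
tool_rot: [[0.919, 0.395, 0.007], [0.395, -0.919, 0.004], [0.008, -0.001, -1.0]]
ft_force: [0.6, 0.4, -0.5]
grip_width: 0.0295
gripper_force: 40.9
```

```bash
python3 go.py .518 .15 .18 23.2
```

```text
t 24.73 p [0.5173 0.4082 0.1825] psi 23.29 tilt [ 0.007  0.004 -1.   ] F [ 0.6  0.4 -0.5] w 0.0295 40.90977072715759
[0.518, 0.15, 0.18, 23.2] shift [-0.338  0.791  0.005] turn 0.002
```

{"api": "step_arm", "payload": {
  "targets": [
    [[-0.02, 0.05, 0], [0, 0, 0]],
    [[-0.06, 0.14, 0], [0, 0, 0]],
    [[-0.1, 0.23, 0], [0, 0, 0]],
    [[-0.14, 0.33, 0], [0, 0, 0]],
    [[-0.18, 0.43, 0], [0, 0, 0]],
    [[-0.23, 0.53, 0], [0, 0, 0]],
    [[-0.27, 0.63, 0], [0, 0, 0]],
    [[-0.31, 0.73, 0], [0, 0, 0]],
    [[-0.35, 0.82, 0], [0, 0, 0]],
    [[-0.39, 0.91, 0], [0, 0, 0]]
  ]
}}

```text
time_s: 25.57
position: [0.5158, 0.109, 0.1765]
tool_rot: [[0.919, 0.395, -0.002], [0.395, -0.919, -0.0], [-0.002, -0.001, -1.0]]
ft_force: [1.0, -0.3, -0.9]
grip_width: 0.0291
gripper_force: 40.9
```

{"api": "step_arm", "payload": {
  "targets": [
    [[-0.04, 0.09, 0], [0, 0, 0]],
    [[-0.08, 0.18, 0], [0, 0, 0]],
    [[-0.12, 0.27, 0], [0, 0, 0]],
    [[-0.15, 0.36, 0], [0, 0, 0]],
    [[-0.19, 0.45, 0], [0, 0, 0]],
    [[-0.23, 0.54, 0], [0, 0, 0]],
    [[-0.27, 0.63, 0], [0, 0, 0]],
    [[-0.31, 0.72, 0], [0, 0, 0]],
    [[-0.35, 0.81, 0], [0, 0, 0]],
    [[-0.36, 0.85, 0], [0, 0, 0]]
  ]
}}

```text
time_s: 26.4
position: [0.5174, -0.1693, 0.1764]
tool_rot: [[0.92, 0.393, -0.002], [0.393, -0.92, 0.0], [-0.002, -0.001, -1.0]]
ft_force: [0.1, 0.4, -0.6]
grip_width: 0.0291
gripper_force: 40.9
```

```bash
python3 go.py .518 -.4235 .18 -17
```

```text
t 26.4 p [ 0.5174 -0.1693  0.1764] psi 23.13 tilt [-0.002  0.    -1.   ] F [ 0.1  0.4 -0.6] w 0.0291 40.895742774009705
[0.518, -0.4235, 0.18, -17.0] shift [-0.331  0.78  -0.012] turn 0.892
```

{"api": "step_arm", "payload": {
  "targets": [
    [[-0.04, 0.09, 0], [0, 0, 0.1]],
    [[-0.08, 0.18, 0], [0, 0, 0.2]],
    [[-0.12, 0.27, 0], [0, 0, 0.3]],
    [[-0.16, 0.37, 0], [0, 0, 0.4]],
    [[-0.2, 0.47, 0], [0, 0, 0.5]],
    [[-0.24, 0.57, 0], [0, 0, 0.6]],
    [[-0.28, 0.67, 0], [0, 0, 0.7]],
    [[-0.32, 0.75, 0], [0, 0, 0.8]],
    [[-0.331, 0.78, 0], [0, 0, 0.892]],
    [[-0.331, 0.78, 0], [0, 0, 0.892]]
  ]
}}

```text
time_s: 27.23
position: [0.5189, -0.4223, 0.1757]
tool_rot: [[0.956, -0.295, -0.002], [-0.295, -0.956, 0.002], [-0.002, -0.001, -1.0]]
ft_force: [-0.5, 0.4, -0.9]
grip_width: 0.0293
gripper_force: 40.9
```

{"api": "step_arm", "payload": {
  "targets": [
    [[0, 0, 0], [0, 0, 0]],
    [[0, 0, 0.06], [0, 0, 0]],
    [[0, 0, 0.14], [0, 0, 0]],
    [[0, 0, 0.23], [0, 0, 0]],
    [[0, 0, 0.32], [0, 0, 0]],
    [[0, 0, 0.4], [0, 0, 0]],
    [[0, 0, 0.44], [0, 0, 0]],
    [[0, 0, 0.44], [0, 0, 0]],
    [[0, 0, 0.44], [0, 0, 0]]
  ]
}}

```text
time_s: 27.98
position: [0.5199, -0.4199, 0.0462]
tool_rot: [[0.958, -0.288, 0.0], [-0.288, -0.958, 0.0], [0.0, -0.0, -1.0]]
ft_force: [-0.7, 0.6, 0.1]
grip_width: 0.029
gripper_force: 40.9
```

```bash
python3 go.py .518 -.4235 .0145 -17
python3 - <<'E'
from rig import get_image
from h import *
d=get_image("scene");np.savez("pics/s2.npz",**d);a=d["img"][270:390,160:320,::-1];cv2.imwrite("pics/s2.png",cv2.resize(np.clip(a*1.5,0,255).astype(np.uint8),None,fx=4,fy=4))
E
```

```text
t 27.98 p [ 0.5199 -0.4199  0.0462] psi -16.76 tilt [ 0.  0. -1.] F [-0.7  0.6  0.1] w 0.029 40.88065803050995
[0.518, -0.4235, 0.0145, -17.0] shift [-0.003  0.013  0.106] turn 0.005
```

View pics/s2.png

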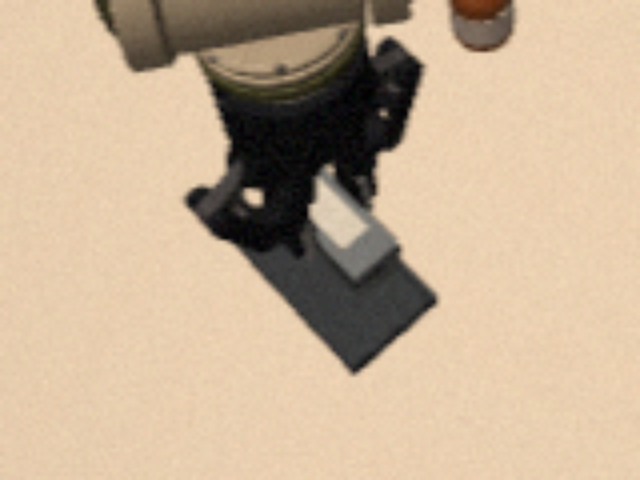

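The box hangs parallel to the tray and over it, still about 35 mm up.

{"api": "step_arm", "payload": {
  "targets": [
    [[-0.002, 0.006, 0.02], [0, 0, 0]],
    [[-0.003, 0.012, 0.045], [0, 0, 0]],
    [[-0.003, 0.012, 0.07], [0, 0, 0]],
    [[-0.003, 0.012, 0.09], [0, 0, 0]],
    [[-0.003, 0.012, 0.1], [0, 0, 0]],
    [[-0.003, 0.012, 0.104], [0, 0, 0]],
    [[-0.003, 0.012, 0.106], [0, 0, 0]],
    [[-0.003, 0.012, 0.106], [0, 0, 0]]
  ]
}}

```text
time_s: 28.7
position: [0.5176, -0.4239, 0.0141]
tool_rot: [[0.957, -0.29, 0.0], [-0.29, -0.957, -0.0], [0.0, 0.0, -1.0]]
ft_force: [-0.7, 0.1, 0.9]
grip_width: 0.0292
gripper_force: 41.2
```

```bash
python3 go.py .518 -.4235 .0145 -17
```

```text
t 28.7 p [ 0.5176 -0.4239  0.0141] psi -16.86 tilt [ 0. -0. -1.] F [-0.7  0.1  0.9] w 0.0292 41.20055794715881
[0.518, -0.4235, 0.0145, -17.0] shift [ 0.001 -0.002 -0.001] turn 0.003
```

{"api": "step_arm", "payload": {
  "targets": [
    [[0, 0, 0], [0, 0, 0]],
    [[0, 0, 0], [0, 0, 0]],
    [[0, 0, 0], [0, 0, 0]],
    [[0, 0, 0], [0, 0, 0]],
    [[0, 0, 0], [0, 0, 0]],
    [[0, 0, 0], [0, 0, 0]]
  ],
  "jaw": 65
}}

```text
time_s: 29.2
position: [0.5176, -0.4238, 0.0138]
tool_rot: [[0.957, -0.29, 0.0], [-0.29, -0.957, -0.0], [0.0, 0.0, -1.0]]
ft_force: [-0.4, -0.1, 0.3]
grip_width: 0.065
gripper_force: 0.0
```

{"api": "step_arm", "payload": {
  "targets": [
    [[0, 0, -0.04], [0, 0, 0]],
    [[0, 0, -0.13], [0, 0, 0]],
    [[0, 0, -0.25], [0, 0, 0]],
    [[0, 0, -0.38], [0, 0, 0]],
    [[-0.1, 0, -0.5], [0, 0, 0]],
    [[-0.22, 0.05, -0.6], [0, 0, 0]],
    [[-0.34, 0.1, -0.65], [0, 0, 0]],
    [[-0.4, 0.15, -0.65], [0, 0, 0]],
    [[-0.4, 0.15, -0.65], [0, 0, 0]],
    [[-0.4, 0.15, -0.65], [0, 0, 0]]
  ]
}}

```text
time_s: 30.03
position: [0.3885, -0.4326, 0.2105]
tool_rot: [[0.956, -0.292, 0.001], [-0.292, -0.956, -0.002], [0.002, 0.001, -1.0]]
ft_force: [0.8, 0.1, -0.5]
grip_width: 0.0652
gripper_force: 0.0
```

```bash
python3 look.py w11 .518 -.4235 .06 .018 .05; python3 go.py
python3 - <<'E'
from rig import get_image
from h import *
d=get_image("scene");P=cloud(d);cv2.imwrite("pics/s3.png",d["img"][:,:,::-1])
for n,x,y,lo,hi,r in(("dl",.644,.1315,.012,.03,.05),("ds",.371,.298,.011,.03,.04),("tube",.4475,-.083,.075,.095,.025),("stored",.441,-.134,.075,.095,.025),("bottle",.513,-.252,.06,.09,.03),("box",.518,-.4235,.02,.04,.06)):
    m=(abs(P[...,0]-x)<r)&(abs(P[...,1]-y)<r)&(P[...,2]>lo)&(P[...,2]<hi);p=P[m];print(n,m.sum(),p.mean(0).round(4),[np.round(v,3) for v in cv2.minAreaRect(p[:,:2].astype(np.float32))])
E
```

```text
2418 pix [273.  63.] mean [ 0.5185 -0.4257  0.0298] rect ((0.5178338289260864, -0.4248056411743164), (0.030500110238790512, 0.07977081835269928), 73.04813385009766)
t 30.08 p [ 0.3894 -0.4322  0.2097] psi -16.93 tilt [ 0.001 -0.001 -1.   ] F [-0.5  0.4 -0.7] w 0.0649 0.0
dl 301 [0.6462 0.1281 0.0197] [array([0.646, 0.131]), array([0.062, 0.061]), np.float64(65.494)]
ds 78 [0.3732 0.2955 0.0174] [array([0.372, 0.297]), array([0.034, 0.036]), np.float64(66.609)]
tube 106 [ 0.449  -0.0881  0.0832] [array([ 0.448, -0.086]), array([0.028, 0.031]), np.float64(64.404)]
stored 113 [ 0.4447 -0.1364  0.0835] [array([ 0.443, -0.134]), array([0.028, 0.03 ]), np.float64(31.376)]
bottle 71 [ 0.5121 -0.2536  0.0726] [array([ 0.51 , -0.252]), array([0.018, 0.019]), np.float64(54.309)]
box 530 [ 0.5219 -0.4261  0.03  ] [array([ 0.52 , -0.424]), array([0.031, 0.081]), np.float64(73.2)]
```

View pics/s3.png

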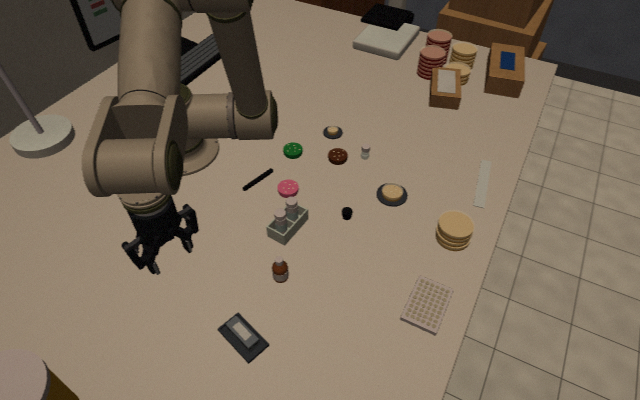

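Everything is in place: the dishes are in their stands at (392,193) and (333,132), both tubes are in the rack at (287,212), and the box is in the tray at (243,333). The bottle at (280,270) has not moved and the arm is clear.

```bash
python3 -c "
from rig import close_job
print(close_job())"
```

```text
the job is handed in; nothing more can be done
None
```

I handed the job in at about 30 s of the 120 s allowed: both dishes, the slide box and the loose tube measured in place and level in the last camera check, with the bottle and stored tube unmoved; the judge returned no verdict.

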